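Turn over the drawer front on the spray bench's turning stand

TASK

The drawer front held in the turning stand has its moulded face up, sprayed and dry. Push it over on its spindles with the fingertips until it lies level the other way up, flat back on top, ready for spraying. Only push it: do not pinch the panel, do not lift, tip or shift the stand, leave the other things on the bench where they are, and finish clear of everything.

Things in the scene. Friction and masses are not known exactly. Their poses are not given: they have to be found in the camera images.
- stand: Loose steel turning stand, 4 to 6 kg, on rubber feet. Origin on the bench under the panel's middle; y along the spindles, x across them, away from the robot (turned up to about 37 degrees), z up. Uprights 25 mm wide at y = +-147 mm, knobs out to y = +-184 mm; feet 264 mm long along x, 30 mm high; a tie bar 30 mm wide along y under the spindles, its top 28 mm above the bench.
- panel_mid (a point): Middle of the panel, on the spindle line, always 150 mm above the bench; turns with the panel. The panel, a drawer front, is 120 mm wide (x, across the spindles) and 220 mm long (y, along them). Own z points out of the moulded face. Steel clamps grip the middle of both short ends: 45 mm wide, 24 mm inwards, up to 19 mm off the panel's mid-plane. Bushes on the uprights top out at 169 mm.
- panel (a joint): Turn of the panel about the spindle line, rad; no stops, turns either way. 0 = level, moulded face up; pi or -pi = level, flat back up. Grows as the edge on the stand's +x side goes down and the -x edge comes up and over towards +x. Balanced; friction of 0.15 N m (about 3 N at the edge) holds it wherever it is left. Starts within 25 degrees of level.
- moulded_face: The panel's white moulded face, fixed to the panel; origin and axes as panel_mid, z pointing out of the face. Its flat border lies at z = +9 mm, a raised field (50 mm across x, 126 mm along y) at +12.5 mm with a low bead round it. The panel's edge, 10 mm thick, stands 3 mm proud of this face's outline all round.
- flat_back: The panel's flat wooden back with two small screw bores, fixed to the panel; origin and axes as panel_mid. Its surface lies at z = -9 mm and looks along -z.
- tin: Bystander: closed paint tin 86 mm across, 95 mm high, on the bench about 160 mm from the spindle line, on the far side. Origin at the centre of its underside.
- cup: Bystander: white mixing cup 76 mm across the rim, 85 mm high, beside the tin on the far side. Origin at the centre of its underside.
- tape: Bystander: roll of masking tape lying flat, 96 mm across, 25 mm high, about 125 mm from the spindle line on the robot's side. Origin at the centre of its underside.
- block: Bystander: sanding block 66 x 97 mm, 28 mm high, flat on the bench beside the tape. Origin at the centre of its underside.
- stand_end (a point): Top of the bush on the stand's +y upright, fixed to the stand, at (0, 147, 169) mm in the stand's axes; it tells whether the stand has been shifted or turned.

How it is judged:
By the outcome, as a careful person would: the job done as asked, in the order asked, and still so for the second after the job is handed in, with the robot touching nothing.
It also fails if it takes over 48 s, if anything falls off the work surface, if the arm or the gripper's body presses on something with over 40 N, if the wrist force passes 120 N, or if a joint passes its speed limit or range.

ROBOT

A 6-joint arm with a two-finger parallel gripper is mounted at the origin on the work surface. World frame = base frame: x ahead of the robot, y to its left, z up, the work surface at z = 0. Lengths are in m, angles in rad, forces in N, time in s.
With the tool pointing down it reaches from about 0.35 to 0.975 m from the base axis. Payload 4.9 kg.
Tool frame: the origin (TCP) lies midway between the tips of the shut fingers; the grasp point (between the pads) lies manip.grip_depth behind it (manip.grip_depth is the distance from the TCP to the grasp point, in m); z points along the fingers, x is the direction in which the jaws open and shut, and the axes are right-handed (so a half turn about z gives the same grasp; the last joint's range is limited). The gripper opens to 85 mm and grips with 20 to 120 N. Pads are 22 mm wide; open, the fingers measure 114 mm over their backs; the gripper's body (76 mm by 85 mm) begins 54 mm behind the grasp point. The pads swing forward as they close: fully open they stand 13 mm farther back than shut.
Start: joints at [1.015, 0.053, 1.613, -0, 1.476, -0.119], TCP at [0.264, 0.566, 0.231] pointing down, gripper open.
Joint ranges: [-3.01, 3.01], [-1.01, 2.22], [0.06, 2.58], [-1.02, 4.17], [0.09, 2.62], [-3.14, 3.14]. Speed limits (rad/s): [2.57, 2.57, 3.14, 3.14, 3.14, 3.14].

INTERFACE

Orientations are given as a unit quaternion [w, x, y, z].
In Python, from plant import state, grab_frame, ticket, manip gives the robot as it stands.
- The arm moves only by the tool carry_out, never from a script. Its argument "moves" is a list that holds one entry, the list of rows, each a list of 7 numbers: the turn, a rotation vector about the tool's x, y, z each as a share of 5 degrees, from -1 to 1, then the shift along the tool's x, y, z each as a share of 0.04 m, from -1 to 1, then the gripper command: -1 is shut, 1 is fully open, values between are in proportion. A call has 1 to 8 rows; each row shifts and turns the commanded pose from where the row before left it, along the tool's axes as they then stand; what a row does not reach is not made up. A row lasts 1/12 s, in which the tool goes at most 41.7 mm and 7.16 degrees, less where a joint would pass 70% of its speed; a pose out of reach is approached as far as the arm can. A call with a number of a shift or a turn outside -1 to 1 is refused whole. A call with a gripper value outside its range is refused whole. The fingers move at their own pace and stop on an object; the grip force is fixed at half the most. Time passes only in rows, so rows that do not move let the fingers close. It gives the time, the measured TCP pose, the force and the opening at its end, in the units of the state.
- state(): the state, without advancing time (a new reading comes with each control period).
- grab_frame(name): name is "scene" or "top"; returns a dict with "frame" (420x560x3 uint8, red, green, blue), "z_map" (420x560 float32, m along the optical axis (not along the pixel's ray), 0 where there is no reading), "K" (3x3 intrinsics, pixels), "world_from_camera" (4x4, takes a point from camera to world coordinates). Camera axes: x right, y down, z forward; pixel columns grow to the right and rows downward; lengths in m; the calibration is good to about 2 mm. A picture is of the moment at which its call begins.
- ticket.job_done(): hands the job in, once; it reports no verdict.
The state is a dict: "time": time; "joint_pos": joint angles; "joint_vel": joint speeds; "joint_efforts": joint torques, N m; "tool_pos": TCP position; "tool_rot": TCP orientation; "contact_force": force on the tool from outside, world axes, zero at the start; "ft_torque": the same for the moment, N m; "gripper_width": opening from 0.0 (shut) to 1.0 (fully open).
Only numpy, scipy, OpenCV 4.12 (cv2) and the standard library are available. Lean on these libraries where they do the work, as an engineer would, in place of code of your own. Each camera call takes 0.05 s, during which the arm holds its last target.

## Working session

There is one attempt and no reset: what is moved stays moved. The work goes in short steps, Python scripts to look and compute and a tool call to move; the robot and the scene stay as the last step left them, time stands still between calls to the robot, and variables do not carry over. Pictures are saved under pics/ and viewed, and the job is handed in when it is done.

Besides the shell and the picture viewer there is one more tool, called after "Call:" by a JSON object that holds its "api" and its "payload". carry_out: Moves the arm, as the interface text tells. Shift numbers are shares of 0.04 m and turn numbers shares of 5 degrees, none past 1 either way. Its arguments: {"type":"object","properties":{"moves":{"type":"array"}},"required":["moves"]}

```bash
ls; mkdir -p pics; python3 - <<'E'
from plant import state, grab_frame, ticket, manip
import numpy as np, cv2
s=state(); print(s)
print([ (k,getattr(manip,k)) for k in dir(manip) if not k.startswith('_')])
for n in ("scene","top"):
    f=grab_frame(n); np.savez(f'{n}0.npz',**f)
    cv2.imwrite(f'pics/{n}0.png',f['frame'][:,:,::-1]); print(n,f['K'],f['world_from_camera'])
E
```

```text
pics
{'time': 0.0, 'joint_pos': array([ 1.01498312e+00,  5.33057917e-02,  1.61428656e+00, -3.58848331e-06,
        1.47605382e+00, -1.19019909e-01]), 'joint_vel': array([ 0.00177084,  0.00033638, -0.0029181 ,  0.00093361, -0.00053224,
       -0.0012211 ]), 'joint_efforts': array([ 8.88747709e-04, -3.93702221e+01, -3.70167804e+01, -1.44067344e-04,
        7.30779153e-03,  1.71789143e-06]), 'tool_pos': array([0.26407215, 0.5657722 , 0.23009915]), 'tool_rot': array([ 4.46348472e-04,  8.43514730e-01,  5.37105060e-01, -9.24669999e-04]), 'contact_force': array([0.41287897, 0.16660389, 0.61367132]), 'ft_torque': array([-0.02590919,  0.0045634 ,  0.00239124]), 'gripper_width': 1.0032529779695707}
[('IKError', <class 'plant.IKError'>), ('grip_depth', 0.0187)]
scene [[396.06421978   0.         276.27565317]
 [  0.         396.06421978 211.5715076 ]
 [  0.           0.           1.        ]] [[-0.32136433  0.75012428 -0.57796066  0.98618281]
 [ 0.94694344  0.25766061 -0.19211751  0.18717869]
 [ 0.00480568 -0.60903577 -0.79312819  0.63758352]
 [ 0.          0.          0.          1.        ]]
top [[500.3046322    0.         277.2739141 ]
 [  0.         500.3046322  205.06277323]
 [  0.           0.           1.        ]] [[ 2.42525160e-02 -9.94181974e-01  1.04947696e-01  4.80599250e-01]
 [-9.99705807e-01 -2.40829364e-02  2.88295760e-03  5.41982757e-02]
 [-3.38735794e-04 -1.04986740e-01 -9.94473564e-01  1.18922369e+00]
 [ 0.00000000e+00  0.00000000e+00  0.00000000e+00  1.00000000e+00]]
```

View pics/scene0.png

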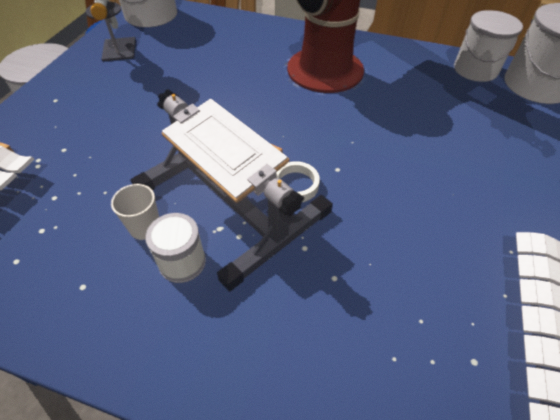

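View pics/top0.png

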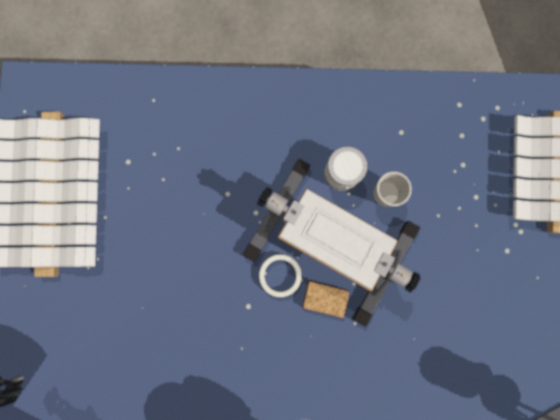

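The scene view shows the panel's white face up at about (225,147), with the tin at (175,245), the cup at (135,210) and the tape at (300,180). The top view shows the panel at (341,241), knobs at (266,199) and (415,281), tin (347,168), cup (393,189), tape (281,276) and block (327,299).

```bash
cat > h.py <<'E'
import numpy as np, cv2
def cloud(f):
    z=f['z_map'].astype(float); v,u=np.indices(z.shape); K=f['K']
    P=np.stack([(u-K[0,2])/K[0,0]*z,(v-K[1,2])/K[1,1]*z,z],-1)
    T=f['world_from_camera']; W=P@T[:3,:3].T+T[:3,3]; W[z<=0]=np.nan
    return W
def proj(f,X):
    T=np.linalg.inv(f['world_from_camera']); p=np.atleast_2d(X)@T[:3,:3].T+T[:3,3]; q=p@f['K'].T
    return q[:,:2]/q[:,2:]
E
python3 - <<'E'
from h import *
np.set_printoptions(precision=4,suppress=True)
for n in ('top','scene'):
    f=dict(np.load(n+'0.npz')); W=cloud(f)
    pts={'top':dict(c=(341,241),knobP=(268,200),knobN=(415,281),tin=(347,165),cup=(393,189),tapeL=(264,276),block=(327,299),c1=(318,198),c2=(283,243),c3=(396,250),c4=(366,288),bench=(200,300)),
     'scene':dict(c=(225,147),tin=(175,235),knobP=(287,198),knobN=(167,100),bench=(100,300))}[n]
    for k,(u,v) in pts.items(): print(n,k,W[v,u])
    hsv=cv2.cvtColor(f['frame'],cv2.COLOR_RGB2HSV)
    m=(hsv[...,1]<60)&(hsv[...,2]>140)&(W[...,2]>.11)&(W[...,2]<.21)&(np.abs(W[...,0]-.45)<.2)&(np.abs(W[...,1]+.07)<.2)
    _,lab,st,_=cv2.connectedComponentsWithStats(m.astype(np.uint8)); i=1+np.argmax(st[1:,4]); m=lab==i
    X=W[m]; c=X.mean(0); U,S,V=np.linalg.svd(X-c,full_matrices=False); r=(X-c)@V[2]
    print(n,m.sum(),c,V,r.std())
    rr=cv2.minAreaRect(((X-c)@V[:2].T).astype(np.float32)); print(rr)
    im=cv2.resize(f['frame'][100:340,180:460] if n=='top' else f['frame'][70:310,80:360],None,fx=2.5,fy=2.5,interpolation=cv2.INTER_CUBIC)
    cv2.imwrite(f'pics/{n}0z.png',im[:,:,::-1])
E
```

```text
top c [ 0.5182 -0.0753  0.1609]
top knobP [0.5997 0.0767 0.1567]
top knobN [ 0.441  -0.2241  0.1704]
top tin [ 0.6891 -0.095   0.0951]
top cup [ 0.6512 -0.2184  0.0022]
top tapeL [0.4375 0.0848 0.0028]
top block [ 0.3896 -0.0617  0.0259]
top c1 [ 0.6074 -0.0277  0.1486]
top c2 [ 0.5161  0.0418 -0.0029]
top c3 [ 0.5053 -0.2193  0.0284]
top c4 [ 0.4243 -0.1267  0.163 ]
top bench [ 0.3781  0.2333 -0.0001]
top 6282 [ 0.5252 -0.0651  0.1593] [[-0.4792 -0.8777 -0.0052]
 [ 0.8709 -0.4748 -0.127 ]
 [ 0.109  -0.0654  0.9919]] 0.002952652146198412
((-0.01708601415157318, 0.0017237626016139984), (0.2857300043106079, 0.11901207268238068), 0.1321234405040741)
scene c [ 0.5366 -0.0563  0.1636]
scene tin [ 0.6916 -0.0863  0.0957]
scene knobP [0.6137 0.0805 0.1679]
scene knobN [ 0.4585 -0.209   0.1684]
scene bench [ 0.8028 -0.1941 -0.001 ]
scene 6140 [ 0.531 -0.062  0.16 ] [[ 0.4753  0.8798  0.0017]
 [-0.8725  0.4711  0.1298]
 [ 0.1134 -0.0632  0.9915]] 0.0023019434674530796
((-0.026742398738861084, 0.002671610563993454), (0.27432867884635925, 0.11635105311870575), 0.18254722654819489)
```

View pics/top0z.png

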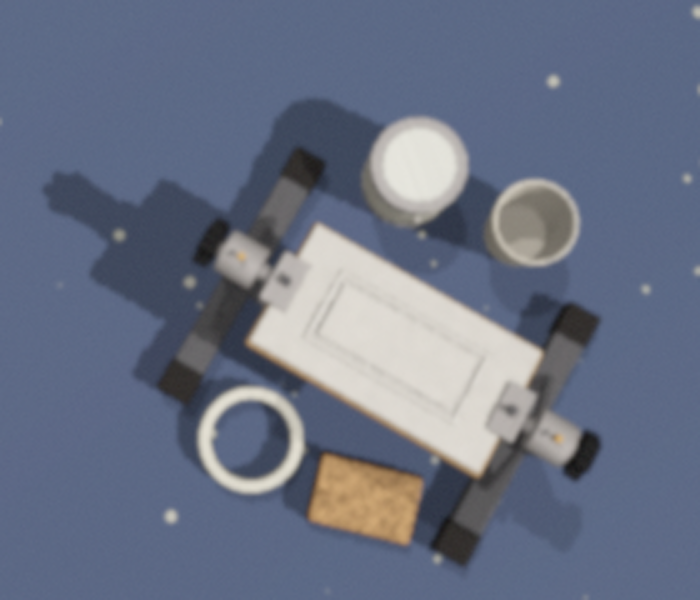

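View pics/scene0z.png

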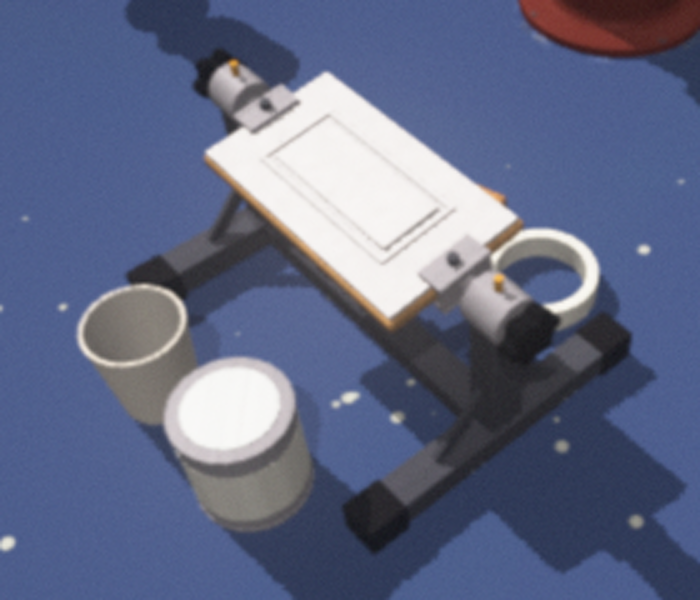

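```bash
cat >> h.py <<'E'
def stand(p):  # cx,cy,a
    c,s=np.cos(p[2]),np.sin(p[2]); R=np.array([[c,-s,0],[s,c,0],[0,0,1]]); return R,np.array([p[0],p[1],0])
def panel_pts(p,th,L):
    R,t=stand(p); c,s=np.cos(th),np.sin(th); Ry=np.array([[c,0,s],[0,1,0],[-s,0,c]])
    return (np.asarray(L)@Ry.T+[0,0,.15])@R.T+t
E
python3 - <<'E'
from h import *
from scipy.optimize import least_squares
np.set_printoptions(precision=4,suppress=True)
ft=dict(np.load('top0.npz'));fs=dict(np.load('scene0.npz'))
L=[[.057,.107,.009],[-.057,.107,.009],[-.057,-.107,.009],[.057,-.107,.009]]
it=np.array([(317,224),(249,343),(482,474),(542,351)])/2.5+[180,100]-.3
is_=np.array([(390,319),(520,217),(327,73),(207,155)])/2.5+[80,70]-.3
def res(q,sel='ts'):
    P=panel_pts(q[:3],q[3],L); r=[]
    if 't' in sel: r.append(proj(ft,P)-it)
    if 's' in sel: r.append(proj(fs,P)-is_)
    return np.concatenate(r).ravel()
for sel in ('t','s','ts'):
    o=least_squares(res,[.52,-.07,-.5,.12],args=(sel,)); print(sel,o.x,np.degrees(o.x[2:]),o.fun)
p=o.x[:3]; np.save('p.npy',o.x)
R,t=stand(p)
for n,f in (('top',ft),('scene',fs)):
    W=cloud(f); S=(W-t)@R
    print(n,'bench z',np.nanmedian(W[250:330,150:220,2] if n=='top' else W[280:330,100:200,2]))
    # plane fit within panel region
    m=(abs(S[...,0])<.05)&(abs(S[...,1])<.08)&(S[...,2]>.12)
    X=S[m]; A=np.c_[X[:,:2],np.ones(len(X))]; co=np.linalg.lstsq(A,X[:,2],rcond=None)[0]; print('plane',co, np.degrees(np.arctan(-co[0])))
    # tin/cup/tape/block extents
    for nm,lo,hi,z0,z1 in (('far',(.08,-.2),(.28,.2),.05,.15),('near',(-.25,-.13),(-.07,.13),.012,.05),('tops',(-.05,.13),(.05,.2),.12,.22),('topsN',(-.05,-.2),(.05,-.13),.12,.22)):
        m=(S[...,0]>lo[0])&(S[...,0]<hi[0])&(S[...,1]>lo[1])&(S[...,1]<hi[1])&(S[...,2]>z0)&(S[...,2]<z1)
        k,lab,st,_=cv2.connectedComponentsWithStats(m.astype(np.uint8))
        for i in range(1,k):
            if st[i,4]>60: X=S[lab==i]; print(n,nm,st[i,4],X.min(0),X.max(0),'mid',(X.min(0)+X.max(0))/2)
E
```

```text
t [ 0.5224 -0.0701 -0.4893  0.1127] [-28.0361   6.4559] [-0.175   0.4986  0.4538 -0.1044 -0.5363 -0.4499  0.2626  0.0874]
s [ 0.5244 -0.0665 -0.4975  0.1355] [-28.5068   7.7623] [ 0.4051  0.4149 -0.0115  0.2544  0.0327 -0.4815 -0.4834 -0.4983]
ts [ 0.523  -0.0682 -0.4936  0.1335] [-28.2828   7.6515] [-0.8568  0.1173 -0.343  -0.8457 -1.4681 -0.7464 -0.7498  0.0267  0.0061
 -0.6378 -0.6532 -0.7227 -0.7208 -1.0355 -1.1001 -1.0992]
top bench z -0.0012151981583572447
plane [-0.1246 -0.0007  0.1596] 7.105020729984125
top far 1251 [0.1153 0.01   0.0502] [0.2005 0.0956 0.0998] mid [0.1579 0.0528 0.075 ]
top far 377 [ 0.1289 -0.0994  0.05  ] [ 0.2045 -0.025   0.0893] mid [ 0.1667 -0.0622  0.0697]
top near 519 [-0.1756  0.0145  0.0123] [-0.0803  0.1096  0.0308] mid [-0.128   0.0621  0.0215]
top near 1152 [-0.1644 -0.1096  0.012 ] [-0.0819 -0.0027  0.0343] mid [-0.1232 -0.0562  0.0232]
top tops 451 [-0.0204  0.13    0.1383] [0.0229 0.182  0.1784] mid [0.0012 0.156  0.1584]
top topsN 537 [-0.0226 -0.1848  0.1358] [ 0.0202 -0.1302  0.1801] mid [-0.0012 -0.1575  0.158 ]
scene bench z 0.0004235986830443128
plane [-0.1276  0.0007  0.1609] 7.272230253934788
scene far 1158 [ 0.1291 -0.0974  0.0501] [ 0.204  -0.0207  0.087 ] mid [ 0.1666 -0.059   0.0685]
scene far 2405 [0.1164 0.0129 0.05  ] [0.201  0.0996 0.0984] mid [0.1587 0.0562 0.0742]
scene near 486 [-0.1751  0.0219  0.0121] [-0.1005  0.1134  0.0291] mid [-0.1378  0.0676  0.0206]
scene tops 976 [-0.0198  0.1303  0.1202] [0.0239 0.1852 0.1807] mid [0.0021 0.1578 0.1504]
scene topsN 446 [-0.0225 -0.184   0.1212] [ 0.0203 -0.13    0.1792] mid [-0.0011 -0.157   0.1502]
```

Call:
{"api": "carry_out", "payload": {"moves": [[[0,0,0.66,0,0,-0.8,-1],[0,0,0,-0.6,0.8,0,-1],[0,0,0,-0.6,0.8,0,-1],[0,0,0,-0.6,0.8,0,-1],[0,0,0,-0.6,0.8,0,-1],[0,0,0,-0.6,0.8,0,-1],[0,0,0,-0.6,0.8,0,-1],[0,0,0,-0.6,0.8,0,-1]]]}}

```text
time: 0.77
tool_pos: [0.3819, 0.3103, 0.2628]
tool_rot: [0.0, 0.859, 0.513, -0.0]
contact_force: [1.4, -0.7, -0.1]
gripper_width: -0.005
```

```bash
cat > st.py <<'E'
from h import *
from plant import state
from scipy.spatial.transform import Rotation as Ro
np.set_printoptions(precision=4,suppress=True)
p=np.load('p.npy')[:3]; R,t=stand(p)
s=state(); q=s['tool_rot']; M=R.T@Ro.from_quat([q[1],q[2],q[3],q[0]]).as_matrix()
print('t',s['time'],'stand xyz',(s['tool_pos']-t)@R,'F',s['contact_force']@R,'w',s['gripper_width'])
print('axes x,y,z rows in stand',M.T.round(3).tolist())
E
python3 st.py
```

```text
t 0.7667 stand xyz [-0.3036  0.2665  0.2628] F [ 1.5419  0.0768 -0.0682] w -0.00498927140967254
axes x,y,z rows in stand [[0.0, 1.0, -0.0], [1.0, -0.0, -0.0], [-0.0, -0.0, -1.0]]
```

Call:
{"api": "carry_out", "payload": {"moves": [[[0,0,0,-0.6,0.8,0,-1],[0,0,0,-0.6,0.8,0,-1],[0,0,0,-0.6,0.8,0,-1],[0,0,0,-0.6,0.8,0,-1],[0,0,0,-0.6,0.8,0,-1],[0,0,0,-0.6,0.8,0,-1],[0,0,0,-0.6,0.8,0,-1],[0,0,0,-0.6,0.8,0,-1]]]}}

```text
time: 1.43
tool_pos: [0.5163, 0.0196, 0.2629]
tool_rot: [-0.0, 0.859, 0.512, -0.0]
contact_force: [0.7, 0.2, -0.3]
gripper_width: 0.003
```

Call:
{"api": "carry_out", "payload": {"moves": [[[0,0,0,-0.6,0.8,0,-1],[0,0,0,-0.6,0.8,0,-1],[0,0,0,-0.6,0.7,0,-1],[0,0,0,0,0,0.6,-1],[0,0,0,0,0,0.6,-1],[0,0,0,0,0,0,-1]]]}}

```text
time: 1.93
tool_pos: [0.5599, -0.0854, 0.2089]
tool_rot: [-0.004, 0.859, 0.512, -0.004]
contact_force: [-0.9, -0.4, -1.3]
gripper_width: -0.001
```

```bash
python3 st.py
```

```text
t 1.9333 stand xyz [0.0406 0.0024 0.2089] F [-0.6344 -0.7603 -1.3149] w -0.000618341936242571
axes x,y,z rows in stand [[0.002, 1.0, -0.002], [1.0, -0.002, -0.01], [-0.01, -0.002, -1.0]]
```

Call:
{"api": "carry_out", "payload": {"moves": [[[0,0,0,0,0.4,0.4,-1],[0,0,0,0,0,0.6,-1],[0,0,0,0,0,0.2,-1],[0,0,0,0,0,0,-1]]]}}

```text
time: 2.27
tool_pos: [0.5752, -0.0921, 0.1647]
tool_rot: [-0.002, 0.858, 0.513, -0.002]
contact_force: [-1.2, 0.3, -1.2]
gripper_width: -0.0
```

```bash
python3 st.py
```

```text
t 2.2667 stand xyz [0.0573 0.0037 0.1647] F [-1.1808 -0.3332 -1.2303] w -0.0004220133248199796
axes x,y,z rows in stand [[0.0, 1.0, -0.001], [1.0, -0.0, -0.006], [-0.006, -0.001, -1.0]]
```

Call:
{"api": "carry_out", "payload": {"moves": [[[0,0,0,0,0,0.14,-1],[0,0,0,0,0,0.14,-1],[0,0,0,0,0,0.14,-1],[0,0,0,0,-0.02,0.14,-1],[0,0,0,0,-0.03,0.14,-1],[0,0,0,0,-0.05,0.14,-1],[0,0,0,0,-0.07,0.14,-1],[0,0,0,0,-0.08,0.14,-1]]]}}

```text
time: 2.93
tool_pos: [0.5689, -0.0885, 0.1226]
tool_rot: [0.001, 0.859, 0.513, 0.001]
contact_force: [4.2, -1.2, 1.3]
gripper_width: 0.004
```

```bash
cat > look.py <<'E'
import sys; from plant import grab_frame
from h import *
tag=sys.argv[1]; p=np.load('p.npy')[:3]; R,t=stand(p); out=[]
for n,(a,b,c,d) in (('top',(100,340,180,460)),('scene',(70,310,80,360))):
    f=grab_frame(n); np.savez(n+tag+'.npz',**f)
    out.append(cv2.resize(f['frame'][a:b,c:d],(400,343),interpolation=cv2.INTER_CUBIC))
    S=(cloud(f)-t)@R
    for lo,hi in ((-.085,-.035),(.035,.085)):
        m=(S[...,1]>lo)&(S[...,1]<hi)&(np.abs(S[...,0])<.075)&(S[...,2]>.08)&(S[...,2]<.225)
        X=S[m][:,[0,2]]-[0,.15]; X=X[np.hypot(*X.T)<.066]
        if len(X)<50: continue
        U,s_,V=np.linalg.svd(X-X.mean(0),full_matrices=False)
        k=np.abs((X-X.mean(0))@V[1])<.006; X=X[k]; U,s_,V=np.linalg.svd(X-X.mean(0),full_matrices=False)
        d=V[0]; print(n,len(X),'angle mod 180',np.degrees(np.arctan2(-d[1],d[0]))%180,'offset',X.mean(0)@[-d[1],d[0]]*1e3,'rms',((X-X.mean(0))@V[1]).std()*1e3)
    for nm,lo,hi in (('bushP',.135,.185),('bushN',-.185,-.135)):
        m=(S[...,1]>lo)&(S[...,1]<hi)&(np.abs(S[...,0])<.04)&(S[...,2]>.152)&(S[...,2]<.19); X=S[m]; print(n,nm,np.median(X,0)*1e3 if len(X) else None)
cv2.imwrite('pics/'+tag+'.png',np.hstack(out)[:,:,::-1])
E
python3 st.py; python3 look.py a1
```

```text
t 2.9333 stand xyz [0.0501 0.0039 0.1226] F [4.3243 0.912  1.2763] w 0.0037711488890248925
axes x,y,z rows in stand [[0.001, 1.0, 0.0], [1.0, -0.001, 0.003], [0.003, 0.0, -1.0]]
top 674 angle mod 180 44.11842524664357 offset -9.791970362204225 rms 1.9577181388695306
top 953 angle mod 180 41.49357124817038 offset -9.243327985116018 rms 2.4288345649193728
top bushP [  0.17332237 157.28116507 164.52120111]
top bushN [  -0.80496173 -161.54949331  164.83799475]
scene 189 angle mod 180 45.1018560358063 offset 7.8658279798383255 rms 2.0279723338182594
scene 1678 angle mod 180 45.27145801962387 offset 10.490958011848136 rms 1.9334505035748668
scene bushP [  8.23960968 163.60366715 164.89810443]
scene bushN [  15.81414439 -174.52868575  159.03526912]
```

View pics/a1.png

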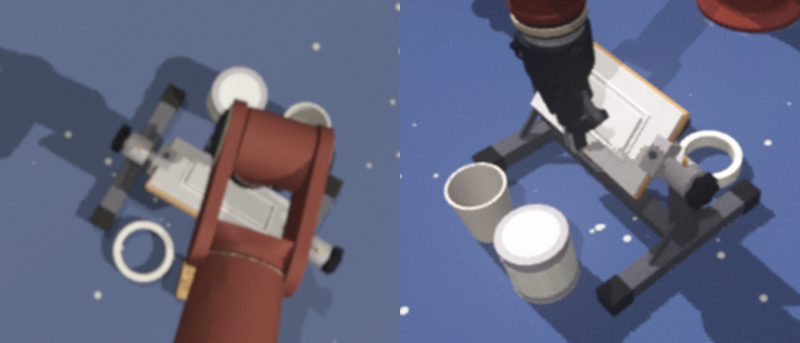

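Call:
{"api": "carry_out", "payload": {"moves": [[[0,0,0,0,-0.08,0.12,-1],[0,0,0,0,-0.1,0.1,-1],[0,0,0,0,0.2,-0.2,-1],[0,0,0,0,0.1,-0.8,-1],[0,0,0,0,0,-1,-1],[0,0,0,0,0,-1,-1],[0,0,0,0,0,-0.6,-1],[0,0,0,0,0,0,-1]]]}}

```text
time: 3.7
tool_pos: [0.5751, -0.0912, 0.2657]
tool_rot: [0.004, 0.859, 0.513, 0.004]
contact_force: [0.1, 0.4, 1.1]
gripper_width: 0.0
```

```bash
python3 st.py; python3 look.py a2
```

```text
t 3.7 stand xyz [0.0568 0.0045 0.2657] F [-0.1161  0.4125  1.0631] w 9.248193980698444e-05
axes x,y,z rows in stand [[0.001, 1.0, 0.002], [1.0, -0.001, 0.01], [0.01, 0.002, -1.0]]
top 623 angle mod 180 58.013427650269406 offset -9.323418322641382 rms 1.9503954043699911
top 690 angle mod 180 56.67974687602526 offset -9.305709496025864 rms 2.644179991601188
top bushP [ -0.69346979 157.72822083 164.64172612]
top bushN None
scene 1156 angle mod 180 58.144095536332 offset 9.594684181444991 rms 2.0052355794335837
scene 1556 angle mod 180 58.24743842976278 offset 10.407506400664312 rms 1.9281607665093181
scene bushP [  8.28289712 163.4344002  165.51638165]
scene bushN [   8.1679919  -160.99241803  165.80324065]
```

View pics/a2.png

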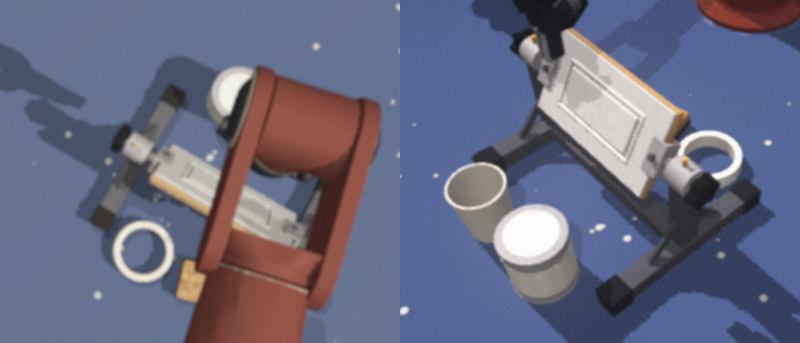

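The panel now stands at about 58° and the stand hasn't moved. Next I cross over the top and drop down on the robot's side.

Call:
{"api": "carry_out", "payload": {"moves": [[[0,0,0,0,-0.9,0,-1],[0,0,0,0,-1,0,-1],[0,0,0,0,-1,0,-1],[0,0,0,0,-0.55,0,-1],[0,0,0,0,0,0.8,-1],[0,0,0,0,0,0.8,-1],[0,0,0,0,0,0.4,-1],[0,0,0,0,0,0,-1]]]}}

```text
time: 4.47
tool_pos: [0.4461, -0.0238, 0.1702]
tool_rot: [-0.005, 0.859, 0.513, -0.005]
contact_force: [0.1, 0.5, -0.8]
gripper_width: -0.002
```

```bash
python3 st.py
```

```text
t 4.4667 stand xyz [-0.0887  0.0027  0.1702] F [-0.1318  0.4563 -0.8051] w -0.00217634424690957
axes x,y,z rows in stand [[0.001, 1.0, -0.004], [1.0, -0.001, -0.014], [-0.014, -0.004, -1.0]]
```

Call:
{"api": "carry_out", "payload": {"moves": [[[0,0,0,0,0.3,0,-1],[0,0,0,0,0.25,-0.1,-1],[0,0,0,0,0.2,-0.1,-1],[0,0,0,0,0.2,-0.1,-1],[0,0,0,0,0.2,-0.1,-1],[0,0,0,0,0.2,-0.1,-1],[0,0,0,0,0.2,-0.1,-1],[0,0,0,0,0.2,-0.05,-1]]]}}

```text
time: 5.13
tool_pos: [0.513, -0.0584, 0.2041]
tool_rot: [-0.0, 0.859, 0.513, -0.0]
contact_force: [-3.0, 1.1, -1.0]
gripper_width: -0.004
```

```bash
python3 st.py; python3 look.py a3
```

```text
t 5.1333 stand xyz [-0.0135  0.0039  0.2041] F [-3.1708 -0.437  -1.0413] w -0.004145516432619436
axes x,y,z rows in stand [[0.001, 1.0, 0.0], [1.0, -0.001, -0.001], [-0.001, 0.0, -1.0]]
top 212 angle mod 180 100.33467750206641 offset 6.981917610610771 rms 2.852982035308875
top bushP [5.64503107e-02 1.57227709e+02 1.64203714e+02]
top bushN [  -1.02356286 -163.09197407  164.44011701]
scene 556 angle mod 180 95.47804424058896 offset 9.17760341173419 rms 2.9474335160306047
scene 804 angle mod 180 95.39529207849857 offset 10.060710459111018 rms 2.7393250778854745
scene bushP [  7.91810602 163.41153587 164.62470486]
scene bushN [   7.04093007 -160.20046105  165.00735612]
```

View pics/a3.png

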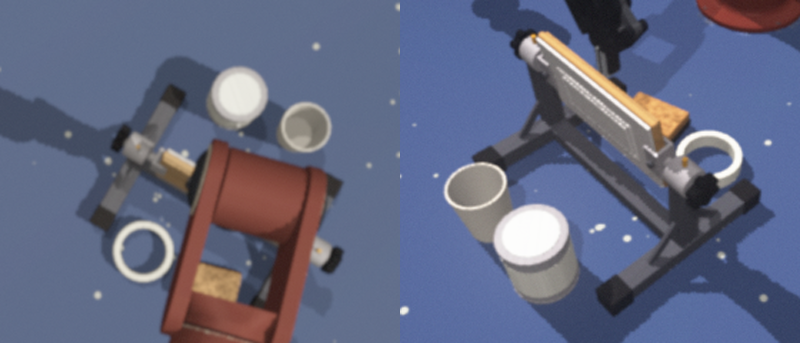

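Call:
{"api": "carry_out", "payload": {"moves": [[[0,0,0,0,0.07,0.07,-1],[0,0,0,0,0.08,0.08,-1],[0,0,0,0,0.15,0.03,-1],[0,0,0,0,0.15,0.03,-1],[0,0,0,0,0.14,0.07,-1],[0,0,0,0,0.14,0.07,-1],[0,0,0,0,0.12,0.1,-1],[0,0,0,0,0.1,0.1,-1]]]}}

```text
time: 5.9
tool_pos: [0.5471, -0.0769, 0.1818]
tool_rot: [0.001, 0.859, 0.513, 0.001]
contact_force: [-0.8, -0.5, 5.1]
gripper_width: -0.002
```

```bash
python3 st.py; python3 look.py a4
```

```text
t 5.9 stand xyz [0.0253 0.0038 0.1818] F [-0.4353 -0.7921  5.0955] w -0.0019688658218665815
axes x,y,z rows in stand [[0.001, 1.0, 0.0], [1.0, -0.001, 0.002], [0.002, 0.0, -1.0]]
top 916 angle mod 180 147.52908461334422 offset -8.183675506889905 rms 1.6641947996827657
top 1040 angle mod 180 147.92375115704803 offset -7.522658450278275 rms 1.7803238738395424
top bushP [ -0.40828792 157.62822356 164.2112796 ]
top bushN [  -1.54453946 -169.78901423  164.12164497]
scene 467 angle mod 180 150.94721812367706 offset -8.951034232102787 rms 2.5309041635901846
scene 941 angle mod 180 150.63884104682617 offset 8.544426096185244 rms 1.9897534087958522
scene bushP [  7.02234186 163.36966426 164.51276861]
scene bushN [   5.41426784 -157.92860954  165.04301716]
```

View pics/a4.png

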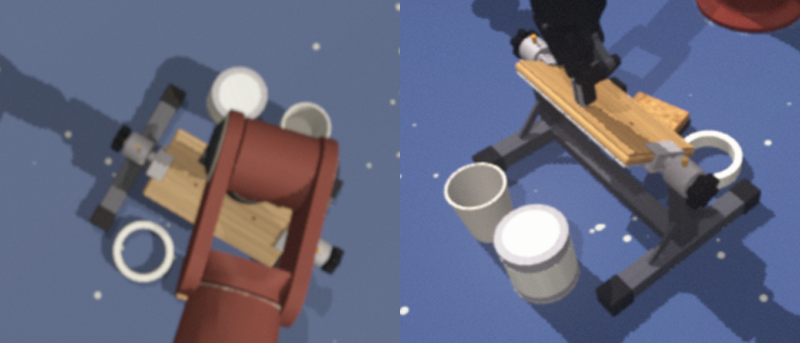

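Call:
{"api": "carry_out", "payload": {"moves": [[[0,0,0,0,0.08,0.12,-1],[0,0,0,0,0.06,0.1,-1],[0,0,0,0,0.05,0.08,-1],[0,0,0,0,0.02,0.08,-1],[0,0,0,0,0.02,0.05,-1],[0,0,0,0,0,0,-1],[0,0,0,0,0,0,-1]]]}}

```text
time: 6.58
tool_pos: [0.5541, -0.0806, 0.1643]
tool_rot: [-0.0, 0.859, 0.513, 0.0]
contact_force: [1.0, -0.9, 2.8]
gripper_width: -0.003
```

```bash
python3 st.py; python3 look.py a5
```

```text
t 6.5833 stand xyz [0.0333 0.0039 0.1643] F [ 1.3277 -0.3168  2.8354] w -0.0030931925398161395
axes x,y,z rows in stand [[0.001, 1.0, 0.0], [1.0, -0.001, -0.0], [-0.0, 0.0, -1.0]]
top 938 angle mod 180 172.44513353555757 offset -8.04097112361311 rms 1.9583586002439812
top 1184 angle mod 180 172.68354677719145 offset -7.564878013277331 rms 2.0535650951728472
top bushP [1.36307880e-01 1.57452649e+02 1.64831075e+02]
top bushN [  -0.45523564 -165.45283344  164.97772795]
scene 495 angle mod 180 173.62481861451258 offset 9.02205206240074 rms 1.873977895071103
scene 1413 angle mod 180 173.51136038253182 offset 9.023813513021947 rms 1.3359172628110245
scene bushP [  8.35170698 163.62768862 165.01950837]
scene bushN [   9.50255682 -161.83549691  164.84650966]
```

Call:
{"api": "carry_out", "payload": {"moves": [[[0,0,0,0,0,0.06,-1],[0,0,0,0,0,0.06,-1],[0,0,0,0,0,0,-1],[0,0,0,0,0,0,-1]]]}}

```text
time: 7.02
tool_pos: [0.5542, -0.0806, 0.1597]
tool_rot: [0.0, 0.859, 0.513, 0.0]
contact_force: [2.3, -1.1, 2.9]
gripper_width: -0.002
```

```bash
python3 st.py; python3 look.py a6
```

```text
t 7.0167 stand xyz [0.0334 0.0039 0.1597] F [2.572  0.1625 2.8647] w -0.0020257243490988536
axes x,y,z rows in stand [[0.001, 1.0, 0.0], [1.0, -0.001, 0.0], [0.0, 0.0, -1.0]]
top 918 angle mod 180 178.9441269653007 offset -7.93533979469215 rms 1.8760952606261592
top 1174 angle mod 180 178.61288516399844 offset -7.701295588070887 rms 1.9026932740598643
top bushP [  0.20763002 157.42321742 164.93524699]
top bushN [  -1.21545873 -164.79362524  165.30495468]
scene 552 angle mod 180 179.68101760932382 offset 8.958256973596404 rms 1.6665552520628606
scene 1488 angle mod 180 179.56469617864443 offset 9.094478269093958 rms 1.206403030538132
scene bushP [  8.42878752 163.57664055 165.41011834]
scene bushN [   9.98678168 -163.60343785  165.19341361]
```

Call:
{"api": "carry_out", "payload": {"moves": [[[0,0,0,0,0,0.015,-1],[0,0,0,0,0,0,-1],[0,0,0,0,0,-0.3,-1],[0,0,0,0,0,-1,-1],[0,0,0,0,0,-1,-1],[0,0,0,0,0,-0.5,-1],[0,0,0,0.6,-0.8,0,-1],[0,0,0,0.6,-0.8,0,-1]]]}}

```text
time: 7.78
tool_pos: [0.5203, -0.0081, 0.2729]
tool_rot: [-0.0, 0.86, 0.511, 0.0]
contact_force: [0.5, 1.2, -0.3]
gripper_width: 0.0
```

Call:
{"api": "carry_out", "payload": {"moves": [[[0,0,0,0.6,-0.8,0,-1],[0,0,0,0.6,-0.8,0,-1],[0,0,0,0.6,-0.8,0,-1],[0,0,0,0.6,-0.8,0,-1],[0,0,0,0.6,-0.8,0,-1],[0,0,0,0.6,-0.8,0,-1],[0,0,0,0.6,-0.8,0,-1],[0,0,0,0,0,0,-1]]]}}

```text
time: 8.45
tool_pos: [0.3988, 0.2508, 0.2704]
tool_rot: [-0.002, 0.856, 0.516, -0.002]
contact_force: [-0.5, 0.2, -0.2]
gripper_width: -0.001
```

```bash
python3 st.py; python3 look.py a7; python3 - <<'E'
from h import *
p=np.load('p.npy')[:3]; R,t=stand(p)
for tag in '0','a7':
  for n in ('top','scene'):
    f=dict(np.load(n+tag+'.npz')); S=(cloud(f)-t)@R
    m=(abs(S[...,0])<.05)&(abs(S[...,1])<.08)&(S[...,2]>.12)&(S[...,2]<.19)
    X=S[m]; A=np.c_[X[:,:2],np.ones(len(X))]; co=np.linalg.lstsq(A,X[:,2],rcond=None)[0]; print(tag,n,len(X),'plane',co.round(4), np.degrees(np.arctan(-co[0])))
    for nm,lo,hi,z0,z1 in (('tin',(.08,.0),(.28,.2),.05,.15),('cup',(.08,-.2),(.28,-.005),.05,.15),('tape',(-.25,.01),(-.07,.13),.012,.05),('block',(-.25,-.13),(-.07,.01),.012,.05),('bP',(-.05,.13),(.05,.2),.14,.19),('bN',(-.05,-.2),(.05,-.13),.14,.19)):
        m=(S[...,0]>lo[0])&(S[...,0]<hi[0])&(S[...,1]>lo[1])&(S[...,1]<hi[1])&(S[...,2]>z0)&(S[...,2]<z1)
        X=S[m]; print('  ',nm,len(X),(X.mean(0)*1e3).round(1))
E
```

```text
t 8.45 stand xyz [-0.2605  0.2221  0.2704] F [-0.5449 -0.0253 -0.1642] w -0.0005513108142586056
axes x,y,z rows in stand [[-0.008, 1.0, -0.001], [1.0, 0.008, -0.005], [-0.005, -0.001, -1.0]]
top 1408 angle mod 180 179.57317471575465 offset -7.833081271869084 rms 1.9995547006290455
top 1371 angle mod 180 179.52592730438403 offset -7.792847036156121 rms 2.040883467223096
top bushP [ -0.60404805 157.8205523  164.71914257]
top bushN [  -2.53766797 -159.58367122  165.16257359]
scene 1196 angle mod 180 0.22663855330998273 offset 8.986922687138266 rms 1.3224741654999048
scene 1508 angle mod 180 0.2848458277543887 offset 9.114599276000318 rms 1.2749426044338454
scene bushP [  8.26165671 163.56704643 165.3047198 ]
scene bushN [   6.85490279 -157.11865464  165.81426768]
0 top 3721 plane [-0.1246 -0.0007  0.1596] 7.105020729984125
   tin 1251 [154.8  53.3  91.3]
   cup 377 [173.3 -66.2  73.1]
   tape 530 [-128.4   62.7   23.6]
   block 1152 [-122.6  -55.2   26.6]
   bP 450 [-1.000e-01  1.561e+02  1.628e+02]
   bN 532 [  -2.  -157.   162.3]
0 scene 3825 plane [-0.1276  0.0007  0.1609] 7.272230253934788
   tin 2405 [162.3  66.   88.3]
   cup 1158 [166.5 -61.5  70.6]
   tape 486 [-144.    67.8   22.1]
   block 31 [-158.8  -24.    26.9]
   bP 870 [  7.4 163.  161.3]
   bN 421 [   5.8 -154.2  162.7]
a7 top 3764 plane [ 0.0068 -0.0003  0.158 ] -0.389109146090283
   tin 1250 [154.7  53.4  91.2]
   cup 381 [172.8 -65.9  73.1]
   tape 528 [-128.4   63.    23.6]
   block 1157 [-122.9  -55.4   26.7]
   bP 454 [-1.000e-01  1.563e+02  1.628e+02]
   bN 534 [  -1.9 -157.   162.2]
a7 scene 3543 plane [0.0064 0.0009 0.1592] -0.36423001189326426
   tin 2413 [162.3  66.   88.3]
   cup 1163 [166.6 -61.3  70.5]
   tape 442 [-144.8   71.5   22.1]
   block 69 [-155.6  -28.5   26.9]
   bP 868 [  7.3 163.  161.6]
   bN 424 [   5.7 -153.6  162.7]
```

View pics/a7.png

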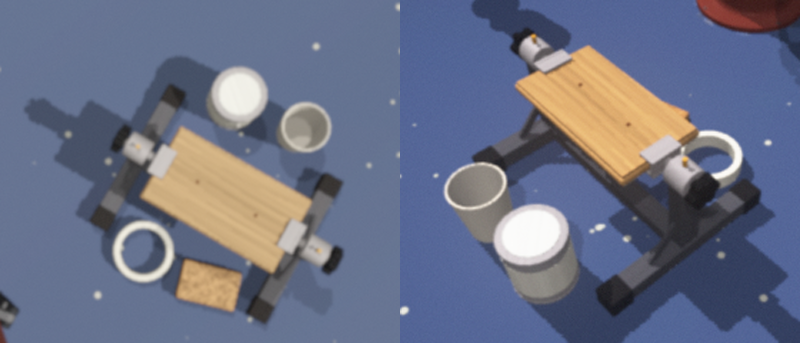

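The flat back is on top and within about 0.4° of level. The stand and all four bystanders are where they started, and the arm is well clear, so I'm handing in.

```bash
python3 -c "
from plant import ticket; print(ticket.job_done())"
```

```text
the job is handed in; nothing more can be done
None
```

The panel now lies flat back up, about 0.4° short of level. I turned it with shut fingertips only, pushing the far edge down to about 58°, then pushing it over from the robot's side and pressing it level. The job was handed in at about 8.5 s of the 48 s allowed.

- **Level:** plane fits to the last pictures give 0.36° short of level in the scene view and 0.39° in the top view. A separate line fit on the scene view gave +0.2 to +0.3° past level instead, a disagreement of about half a degree, within what these measurements can resolve.
- **Stand and bystanders:** both bushes, the tin, the cup and, in the top view, the tape and block all measured within about 0.5 mm of where they started. The scene view sees the tape and block only partly, and its averages for them shifted by up to about 5 mm because different parts were visible.
- **Forces:** the readings I took during the pushes were about 5 N or less.
- **Arm:** it finished about 0.34 m from the stand's middle at a height of 0.27 m, touching nothing.

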